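# Close the sugar-stick box

### The arm

A 7-joint arm with a two-finger parallel gripper is mounted at the origin on a cart in front of the work surface, level with it; the furniture and walls round the work are solid. World frame = base frame: x ahead of the robot, y to its left, z up, the work surface at z = 0. Lengths are in m, angles in rad, forces in N, time in s.
With the tool pointing down it reaches from about 0.4 to 0.85 m from the base axis. Payload 4.5 kg.
Tool frame: the origin (TCP) lies between the finger pads; the fingertips stand 8 mm ahead of it and the grasp point (between the pads) lies 11 mm behind it; z points along the fingers, y is the line along which they close (so a half turn about z gives the same grasp; the last joint's range is limited). The gripper opens to 88 mm and grips with 3 to 60 N. Pads are 18 mm wide; open, the fingers measure 123 mm over their backs; the gripper's body (75 mm by 187 mm) begins 45 mm behind the grasp point.
Start: joints at [1.151, 0.689, -0.195, 1.565, 0.157, 0.902, -0.215], TCP at [0.274, -0.562, 0.224] pointing down, gripper open.
Joint ranges: [-3.01, 3.01], [-0.46, 2.08], [-1.47, 1.51], [0.13, 2.56], [-1, 4.14], [0.04, 2.09], [-2.66, 2.66]. Speed limits (rad/s): [2.57, 2.57, 3.14, 3.14, 3.14, 3.14, 3.14].

### API

Orientations are given as a unit quaternion [x, y, z, w].
In Python, from station import arm gives the robot as it stands. The module is installed in compiled form; this text tells all that it offers.
- The arm moves only by the shell command python3 -m handwheel 'ROWS'. ROWS is a JSON list of rows, 1 to 5 of them, each written [[rx, ry, rz], [dx, dy, dz], opening]: a rotation vector rx, ry, rz in rad, then dx, dy, dz in m, then the opening from 0.0 (shut) to 1.0 (fully open); each row shifts and turns the commanded pose from where the row before left it, along the tool's axes as they then stand; what a row does not reach is not made up. A row lasts 1/8 s, in which the tool goes at most 0.0625 m and 0.188 rad, less where a joint would pass 70% of its speed; a pose out of reach is approached as far as the arm can. The fingers move at their own pace and stop on an object; the grip force is fixed at half the most. Time passes only in rows, so rows that do not move let the fingers close. It prints the time, the measured TCP pose, the force, the opening and the grip force at its end. Input that does not fit is refused with a message, and nothing moves.
- arm.state(): the state, without advancing time (a new reading comes with each control period).
- arm.capture(name): name is "side" or "top" or "wrist"; returns the picture (400x640x3 uint8, red, green, blue); there is no depth.
- arm.camera_model(name): a dict with "fovy" (degrees; the focal length in pixels is half the picture's height over the tangent of half this angle, whatever the lens; pixels are square), "cx", "cy" (the principal point, pixels), "distortion" ([k1, k2, p1, p2, k3] as OpenCV has them; the pictures are not rectified), "view" (4x4, takes a point from world to camera coordinates). Camera axes: x right, y up, looking along -z (the intrinsics and any distortion apply to the point x, -y, -z); pixel columns grow to the right and rows downward; lengths in m; the calibration is good to about 2 mm. A picture is of the moment at which its call begins: read the wrist's pose just before it. camera_model takes no time and is no camera call; for the wrist camera it gives the pose at the moment of the call.
- arm.hand_in(): hands the job in; it is judged then, once.
The state is a dict: "t": time; "joints": joint angles; "dq": joint speeds; "effort": joint torques, N m; "position": TCP position; "eef_rot": TCP orientation; "ft_force": force on the tool from outside, world axes, zero at the start; "wrist_torque": the same for the moment, N m; "opening": opening from 0.0 (shut) to 1.0 (fully open); "grip_force": force on a finger pad.
Only numpy, scipy, OpenCV 4.12 (cv2) and the standard library are available. Lean on these libraries where they do the work, as an engineer would, in place of code of your own. Each camera call takes 0.05 s, during which the arm holds its last target. There are 200 camera calls.

### The job

Close the wooden sugar-stick box with the steel cover that lies beside it: hold the cover tilted with its rear raised, hook the narrow lip at its front into the hooded slot on the far side of the box, then swing the rear down and press until the spring catch snaps over it and the cover lies flat. Let go, and leave the other things on the worktop where they are.

Things in the scene. Friction and masses are not known exactly. Their poses are not given: they have to be found in the camera images.
- sugar_box: Open wooden box holding sugar sticks, fixed to the worktop: 140 (x) x 96 (y) mm, walls 4 mm thick, side and rear walls 40 mm high. Origin: centre of the underside, z up. Its front (-x) with the hooded slot faces away from the robot (yaw 2.69 to 3.29), its rear (+x) with the spring catch towards it. The closed cover lies flat on the rims at z = 40 mm, its axes along the box's
- cover: Loose flat steel cover, about 160 g, handle up on the worktop. Plate 117 (x) x 94 (y) x 5 mm; origin: centre of its underside, z up. A lip, 64 mm wide, 4 mm thick, level with the underside, juts 16 mm from its front (-x) edge. Handle: upright black bar over the origin (centre of mass within 3 mm), 12 mm thick (x), 50 mm long (y), up to z = 41 mm. Dark round mark on top at x = +34 mm: press here
- lip (a point): Middle of the lip's front edge at the underside, cover frame (-74.5, 0, 0) mm; when closed it lies at about (-64, 0, 40) mm of the box
- cover_rear (a point): Middle of the plate's rear edge at the underside, cover frame (58.5, 0, 0) mm; when closed it lies at about (69, 0, 40) mm of the box
- slot (a point): Centre of the slot's mouth, box frame (-54, 0, 45) mm. The slot is entered from the rear, moving along -x. Its roof is flat, x -70 to -54 mm, underside z = 50, top z = 54; cheeks leave it 74 mm wide in y; the front wall's inner face at x = -66 mm ends it. It has no floor: the lip may dip below the rims, into the box. Nothing else is above z = 40 mm but the catch
- seat (a point): Where the cover's origin comes to lie when closed, box frame (10.5, 0, 40) mm; the cover has about 2 mm of play forward, 4 mm back and 5 mm sideways
- catch (a joint): Bent steel spring clip, 28 mm wide, 67 mm high, mid-rear of the box; rad, 0 at rest, grows as its nose is pushed rearward (0.05 to 0.2 as the cover passes), then springs back. The nose slopes down inward and overhangs the closed cover's rear edge by about 4 mm. A lowered cover comes to rest on the slope, rear edge about 10 to 20 mm above closed; 2 to 6 N pressed near its rear snaps it under
- espresso_cup: Bystander: green and white espresso cup, 65 x 91 x 55 mm, beyond the box; origin at the centre of its underside
- stray_stick: Bystander: paper-coloured sugar stick lying on the worktop between box and cover, 104 x 22 x 9 mm; origin at the centre of its underside
- yoghurt_0: Bystander: yoghurt tub, 72 x 71 x 71 mm, left of the cover; origin at the centre of its underside
There are look-alikes about, which are no part of the job. Several things look just like the cover: the one meant starts farthest to the robot's right.

How it is judged:
On the way:
1. the cover's lip is hooked under the hood of the slot while the cover is tilted, its rear raised (x of lip in the frame of sugar_box between -0.068 and -0.0575 m and y of lip in the frame of sugar_box between -0.007 and 0.007 m and z of lip in the frame of sugar_box between 0.015 and 0.047 m and z of cover_rear in the frame of sugar_box above 0.052 m), for 0.1 s.
At the end, for the whole second after the job is handed in: The cover lies still and flat on the box (its plane within 0.04 rad, lip and rear edge no more than 3 mm above the rims, turned less than 0.15 rad), the lip at least 3.5 mm in under the hood and within 7 mm of the slot's middle, and the catch has sprung back over the rear edge (below 0.05 rad) (x of lip in the frame of sugar_box between -0.068 and -0.0575 m and y of lip in the frame of sugar_box between -0.007 and 0.007 m and z of each of lip, cover_rear in the frame of sugar_box below 0.043 m and angle between the z axis of cover and the z axis of sugar_box, either way round below 0.04 rad and angle between the x axis of cover and the x axis of sugar_box, either way round below 0.15 rad and value of joint catch below 0.05 rad and linear speed of cover below 0.02 m/s); the robot touches nothing.
It fails at once if the espresso cup, the stray sugar stick or the yoghurt tub is moved by more than 30 mm (distance of any of espresso_cup, stray_stick, yoghurt_0 from where it was at the start of the episode above 0.03 m).
It also fails if it takes over 48 s, if anything falls off the work surface, if the arm or the gripper's body presses on something with over 40 N, if the wrist force passes 120 N, or if a joint passes its speed limit or range.

## Working session

There is one attempt and no reset: what is moved stays moved. The work goes in short steps, Python scripts to look and compute and a shell command to move; the robot and the scene stay as the last step left them, time stands still between calls to the robot, and variables do not carry over. Pictures are saved under pics/ and viewed, at most 10 in all, crops included, and the job is handed in when it is done.

```bash
mkdir -p pics
python3 - <<'E'
from station import arm
import cv2, numpy as np
print({k:np.round(v,3) for k,v in arm.state().items()})
for n in ("side","top"):
    im=arm.capture(n); cv2.imwrite(f"pics/{n}0.png",im[:,:,::-1]); m=arm.camera_model(n); print(n,m)
E
```

```text
{'t': np.float64(0.0), 'joints': array([ 1.151,  0.69 , -0.195,  1.566,  0.157,  0.902, -0.215]), 'dq': array([ 0.   ,  0.   ,  0.   , -0.002,  0.001,  0.   ,  0.001]), 'effort': array([ 1.0000e-03, -5.2757e+01, -1.2670e+00, -1.5343e+01, -5.3000e-02,
        7.0000e-03,  0.0000e+00]), 'position': array([ 0.274, -0.561,  0.223]), 'eef_rot': array([ 0.974,  0.225, -0.   , -0.001]), 'ft_force': array([0.204, 0.287, 0.006]), 'wrist_torque': array([-0.024,  0.023,  0.031]), 'grip_force': np.float64(0.0), 'opening': np.float64(1.002)}
side {'fovy': 56.896505517396704, 'cx': 319.7634241114656, 'cy': 196.18025326403773, 'distortion': array([-0.07596041,  0.        ,  0.        ,  0.        ,  0.        ]), 'view': array([[ 0.99618203, -0.08652813, -0.01158633, -0.55292013],
       [ 0.06594511,  0.6588727 ,  0.7493584 , -0.22170955],
       [-0.05720666, -0.74726144,  0.66206325, -0.99044131],
       [ 0.        ,  0.        ,  0.        ,  1.        ]])}
top {'fovy': 44.07727325094544, 'cx': 316.0189814957855, 'cy': 200.15957093134372, 'distortion': array([-0.152953,  0.      ,  0.      ,  0.      ,  0.      ]), 'view': array([[-0.44603268, -0.89501351, -0.00238193,  0.4336048 ],
       [ 0.80780711, -0.40371612,  0.42948919, -0.42445715],
       [-0.38536025,  0.18964207,  0.90306886, -1.7266801 ],
       [ 0.        ,  0.        ,  0.        ,  1.        ]])}
```

View pics/side0.png

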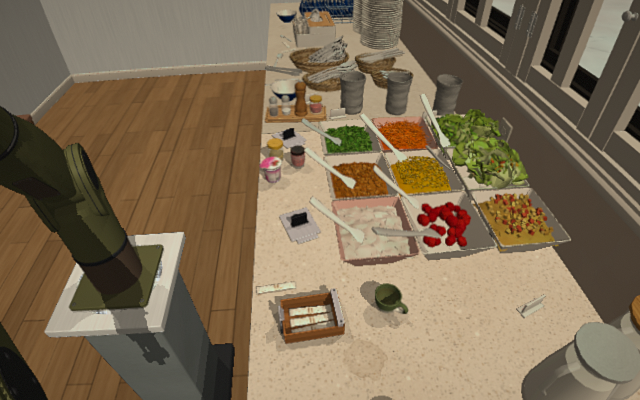

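View pics/top0.png

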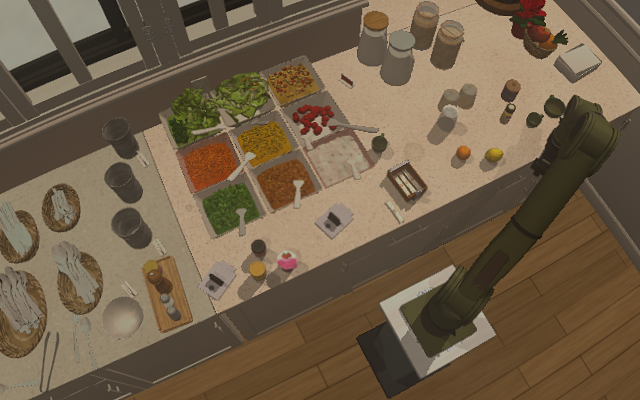

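Side view: two cover-like things at (299,224) and (290,137), which are (335,220) and (217,280) in the top view. World +y runs up in the side picture, so the one at (299,224), with lower y, is farthest right. The box is at side (311,316) / top (407,182), the stray stick at (276,288), the cup at (389,297) and the yoghurt tub at (271,168). I'll confirm this in one enlarged crop.

```bash
cat > h.py <<'E'
import numpy as np, cv2
from scipy.spatial.transform import Rotation as R
from scipy.optimize import least_squares
F=np.diag([1.,-1,-1])
def K(m):
    f=200/np.tan(np.radians(m["fovy"])/2); return np.array([[f,0,m["cx"]],[0,f,m["cy"]],[0,0,1]])
def proj(m,P):
    P=np.atleast_2d(P).astype(float); V=m["view"]; Rc=F@V[:3,:3]; t=F@V[:3,3]
    return cv2.projectPoints(P,cv2.Rodrigues(Rc)[0],t,K(m),m["distortion"])[0][:,0]
def ray(m,uv):
    x=cv2.undistortPoints(np.array([[uv]],float),K(m),m["distortion"])[0,0]
    V=m["view"]; return -V[:3,:3].T@V[:3,3], V[:3,:3].T@np.array([x[0],-x[1],-1])
def onplane(m,uv,z):
    o,d=ray(m,uv); return o+d*(z-o[2])/d[2]
def tri(obs):
    A=np.zeros((3,3));b=np.zeros(3)
    for m,uv in obs:
        o,d=ray(m,uv); d=d/np.linalg.norm(d); Q=np.eye(3)-np.outer(d,d); A+=Q;b+=Q@o
    return np.linalg.solve(A,b)
E
python3 - <<'E'
from h import *
from station import arm
S=arm.camera_model("side");T=arm.camera_model("top")
for n,a,b in (("cover",(299,222),(335,220)),("box",(311,316),(407,182)),("far cover",(290,137),(217,280))): print(n,tri([(S,a),(T,b)]).round(3),onplane(S,a,.01).round(3))
s=cv2.imread("pics/side0.png");t=cv2.imread("pics/top0.png")
a=cv2.resize(s[200:350,250:410],None,fx=4,fy=4,interpolation=cv2.INTER_CUBIC)
cv2.imwrite("pics/crop_s.png",a[:, :])
b=cv2.resize(t[155:255,300:440],None,fx=5.7,fy=5.7,interpolation=cv2.INTER_CUBIC);cv2.imwrite("pics/crop_t.png",b)
E
```

```text
cover [0.504 0.153 0.011] [0.505 0.155 0.01 ]
box [ 0.518 -0.174  0.02 ] [ 0.519 -0.168  0.01 ]
far cover [0.488 0.648 0.004] [0.49  0.639 0.01 ]
```

View pics/crop_s.png

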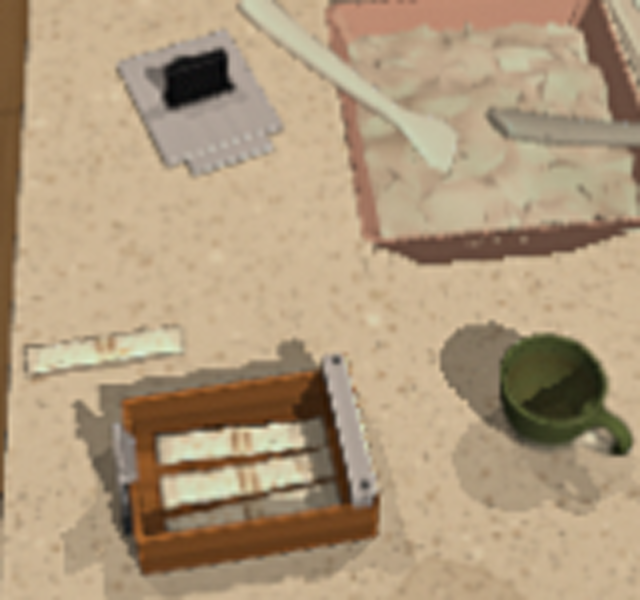

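The crop confirms it: the cover at (299,224) has its black handle, and its lip at crop (230,160) points towards the box. The box shows the hood at crop (348,430) on the far side and the catch at (122,455). Next, find the wrist camera's mounting and move over to look.

```bash
cat >> h.py <<'E'
def delta(s,p,Rt):
    "total tool-axes shift and rotvec from state s to pose p,Rt"
    R0=R.from_quat(s["eef_rot"]); return R0.inv().apply(np.array(p)-s["position"]).round(4),(R0.inv()*Rt).as_rotvec().round(4)
E
python3 - <<'E'
from h import *
from station import arm
m=arm.camera_model("wrist"); s=arm.state(); R0=R.from_quat(s["eef_rot"])
V=m["view"];o=-V[:3,:3].T@V[:3,3]
print(R0.inv().apply(o-s["position"]).round(4)); print((R0.inv().as_matrix()@V[:3,:3].T).round(3)); print(m["fovy"],m["distortion"])
# upright tool with y along +x-ish (closing along world x after) : look poses
Rt=R.from_matrix(np.array([[0,1,0],[1,0,0],[0,0,-1.]]).T)  # cols? x_t=+y,y_t=+x
for Rn,Rt in (("xt=+y",Rt),("same",R0)):
    print(Rn,delta(s,[.45,-.17,.25],Rt))
E
```

```text
[ 0.0813 -0.001  -0.1607]
[[ 0.     0.95   0.312]
 [ 1.    -0.     0.   ]
 [ 0.     0.312 -0.95 ]]
62.804894566709386 [-0.00401368  0.          0.          0.          0.        ]
xt=+y (array([ 0.33  , -0.2744, -0.0266]), array([-1.5000e-03, -8.0000e-04, -1.1169e+00]))
same (array([ 0.33  , -0.2744, -0.0266]), array([0., 0., 0.]))
```

```bash
python3 -m handwheel '[[[0,0,0],[0.048,-0.034,-0.004],1],[[0,0,0],[0.048,-0.034,-0.004],1],[[0,0,0],[0.048,-0.034,-0.004],1],[[0,0,0],[0.048,-0.034,-0.004],1],[[0,0,0],[0.048,-0.034,-0.004],1]]'; python3 -m handwheel '[[[0,0,0],[0.048,-0.034,-0.004],1],[[0,0,0],[0.048,-0.034,-0.004],1],[[0,0,0],[0.048,-0.034,-0.004],1],[[0,0,0],[0,0,0],1],[[0,0,0],[0,0,0],1]]'
cat > look.py <<'E'
import sys,pickle
from h import *
from station import arm
s=arm.state(); m=arm.camera_model("wrist"); im=arm.capture("wrist")
cv2.imwrite(f"pics/{sys.argv[1]}.png",im[:,:,::-1]); pickle.dump((s,m),open(f"pics/{sys.argv[1]}.pkl","wb"))
print(s["t"],s["position"].round(4),s["eef_rot"].round(4),s["joints"].round(2),s["ft_force"].round(1))
E
python3 look.py w1
```

```text
t: 0.72
position: [0.4157, -0.302, 0.2437]
eef_rot: [0.974, 0.225, -0.0, -0.0]
ft_force: [0.6, 0.6, -0.7]
opening: 1.0
grip_force: 0.0
t: 1.35
position: [0.4993, -0.1494, 0.2554]
eef_rot: [0.974, 0.225, -0.001, 0.0]
ft_force: [0.5, -1.0, 0.3]
opening: 1.002
grip_force: 0.0
1.35 [ 0.4993 -0.1494  0.2554] [ 9.744e-01  2.250e-01 -7.000e-04  2.000e-04] [ 0.31  0.51 -0.17  1.84  0.12  0.8  -1.04] [ 0.5 -1.   0.3]
```

View pics/w1.png

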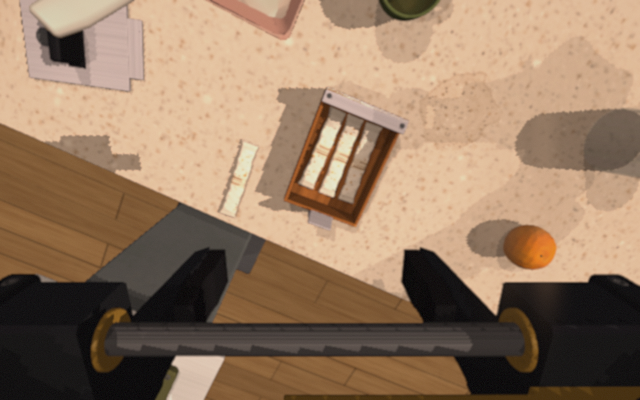

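The wrist view shows the box with its rim spanning (325,90)-(405,128)-(357,222)-(288,200), the catch at (320,218), the stray stick at (239,180), and the cover at the top left (85,45). I'll go lower over the box for accuracy.

```bash
python3 -m handwheel '[[[0,0,0],[0.005,0.005,0.035],1],[[0,0,0],[0.005,0.005,0.035],1],[[0,0,0],[0.005,0.005,0.035],1],[[0,0,0],[0,0,0],1],[[0,0,0],[0,0,0],1]]'; python3 look.py w2
```

```text
t: 2.02
position: [0.5198, -0.157, 0.1516]
eef_rot: [0.975, 0.224, 0.0, 0.0]
ft_force: [-0.4, -0.0, 0.8]
opening: 1.0
grip_force: 0.0
2.025 [ 0.5198 -0.157   0.1516] [9.746e-01 2.240e-01 2.000e-04 4.000e-04] [ 0.29  0.68 -0.14  1.89  0.16  0.58 -1.07] [-0.4 -0.   0.8]
```

Run:
```python
import cv2
im=cv2.imread("pics/w2.png"); cv2.imwrite("pics/w2c.png",cv2.resize(im[30:270,240:500],None,fx=2.5,fy=2.5,interpolation=cv2.INTER_CUBIC)[:600])
```

```text
(no output)
```

View pics/w2c.png

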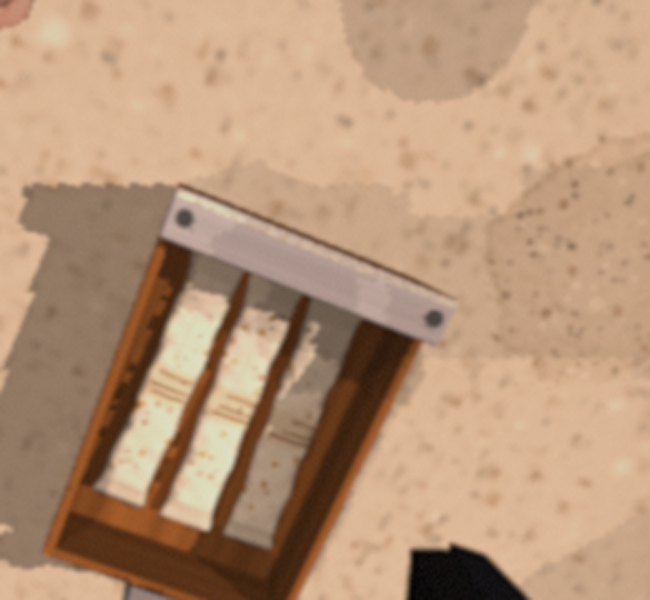

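Close view of the box: hood corners at crop (180,187), (457,300), (160,238) and (437,344), and the rear-left rim corner at (46,549). Next, fit the box pose with z free, and go over the cover.

```bash
cat > box.py <<'E'
from h import *
import pickle
M=lambda n:pickle.load(open(f"pics/{n}.pkl","rb"))[1]
from station import arm
S=arm.camera_model("side")
c=lambda x,y:(240+x/2.5-.3,30+y/2.5-.3)
cs=lambda x,y:(250+x/4-.4,200+y/4-.4)
obs=[("w2",(-70,-48,54),c(180,187)),("w2",(-54,-48,54),c(160,238)),("w2",(-70,48,54),c(457,300)),("w2",(-54,48,54),c(437,344)),("w2",(70,-48,40),c(46,549)),
("w1",(70,-48,40),(287,202)),("w1",(70,48,40),(356,224)),("w1",(-70,-48,54),(326,89)),("w1",(-70,48,54),(405,125)),
("side",(70,-48,40),cs(123,397)),("side",(70,48,40),cs(137,535)),("side",(-70,-48,54),cs(343,356)),("side",(-70,48,54),cs(375,497))]
ms={"w1":M("w1"),"w2":M("w2"),"side":S}
def res(p):
    r=[]
    for n,b,uv in obs:
        P=R.from_euler("z",p[3]).apply(np.array(b)/1000)+p[:3]; r.append(proj(ms[n],P)[0]-uv)
    return np.array(r)
if __name__=="__main__":
    o=least_squares(lambda p:res(p).ravel(),[.52,-.17,0,3.1],loss="soft_l1"); print(o.x.round(4)); print(res(o.x).round(1).tolist())
E
python3 box.py
python3 - <<'E'
from h import *
from station import arm
s=arm.state(); print(delta(s,[.46,.14,.16],R.from_quat(s["eef_rot"])))
E
```

```text
[ 0.519  -0.1755 -0.0058  3.2266]
[[-0.6, 0.6], [0.1, -0.1], [-0.2, -0.1], [-1.0, 0.5], [-0.0, 0.6], [-2.9, -1.8], [0.1, 2.4], [1.1, -2.1], [3.7, -4.5], [-0.9, 1.8], [-0.4, 3.5], [0.5, 0.2], [1.0, -0.0]]
(array([ 0.0756, -0.2932, -0.0083]), array([0., 0., 0.]))
```

```bash
python3 - <<'E'
import box
from h import *
al=box.obs
for nm,sel in (("w2",["w2"]),("side",["side"]),("w2+side",["w2","side"])):
    box.obs=[o for o in al if o[0] in sel]
    for zf in (0,1):
        f=lambda p:box.res([p[0],p[1],p[2] if zf else 0,p[3]]).ravel()
        o=least_squares(f,[.52,-.17,0,3.1]); print(nm,zf,o.x.round(4),abs(o.fun).max().round(2))
E
python3 -m handwheel '[[[0,0,0],[0.015,-0.058,-0.003],1],[[0,0,0],[0.015,-0.058,-0.003],1],[[0,0,0],[0.015,-0.058,-0.003],1],[[0,0,0],[0.015,-0.058,-0.003],1],[[0,0,0],[0.015,-0.058,-0.003],1]]'; python3 -m handwheel '[[[0,0,0],[0,0,0],1],[[0,0,0],[0,0,0],1]]';python3 look.py w3
```

```text
w2 0 [ 0.5199 -0.1748 -0.0491  3.2257] 2.23
w2 1 [ 0.5194 -0.1756 -0.0055  3.2253] 0.62
side 0 [ 0.519  -0.1751  0.3808  3.1936] 1.39
side 1 [ 0.5193 -0.1601 -0.0253  3.1947] 0.82
w2+side 0 [ 0.5198 -0.1747 -0.5888  3.2222] 2.04
w2+side 1 [ 0.5195 -0.175  -0.0039  3.2205] 2.71
t: 2.7
position: [0.4606, 0.1396, 0.1675]
eef_rot: [0.974, 0.225, 0.002, -0.0]
ft_force: [0.7, -0.1, 0.4]
opening: 1.001
grip_force: 0.0
t: 2.95
position: [0.4608, 0.1373, 0.1668]
eef_rot: [0.974, 0.225, 0.001, 0.0]
ft_force: [-0.2, -0.9, -0.1]
opening: 0.999
grip_force: 0.0
2.95 [0.4608 0.1373 0.1668] [9.744e-01 2.249e-01 1.000e-03 3.000e-04] [-0.35  0.6  -0.06  2.06  0.07  0.49 -1.58] [-0.2 -0.9 -0.1]
```

View pics/w3.png

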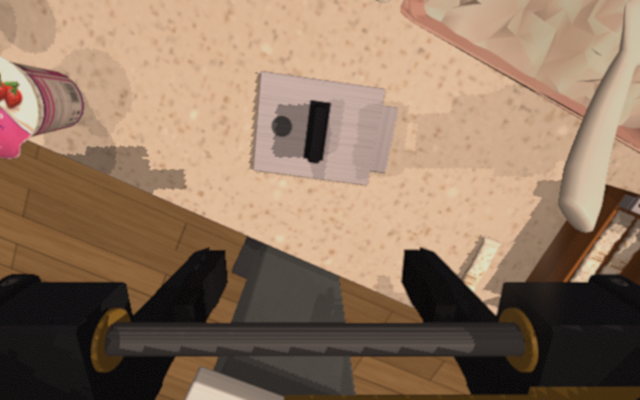

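The cover: plate corners at (261,72), (385,89), (366,185) and (254,171), mark at (282,127), handle top around (318,131), and lip at the right (397,108)-(386,173). The salad spoon hangs at right (590,150), clear of it.

```bash
cat > cov.py <<'E'
import box
from h import *
cs=box.cs
box.ms["w3"]=box.M("w3")
box.obs=[("w3",(58.5,-47,5),(261,72)),("w3",(-58.5,-47,5),(385,89)),("w3",(-58.5,47,5),(366,185)),("w3",(58.5,47,5),(254,171)),("w3",(34,0,5),(282,127)),
("w3",(-74.5,-32,4),(397,108)),("w3",(-74.5,32,4),(386,173)),("w3",(0,25,41),(312.5,162)),("w3",(0,-25,41),(319.5,101)),
("side",(58.5,47,5),cs(119,68)),("side",(58.5,-47,5),cs(225,33)),("side",(-58.5,-47,5),cs(280,130)),("side",(-58.5,47,5),cs(170,165))]
E
python3 - <<'E'
import cov,box
from h import *
al=box.obs
for sel in (["w3"],["side"],["w3","side"]):
    box.obs=[o for o in al if o[0] in sel]
    o=least_squares(lambda p:box.res(p).ravel(),[.5,.15,0,1.4],loss="soft_l1"); print(sel,o.x.round(4)); print(box.res(o.x).round(1).tolist())
x,y,z,w=o.x
from station import arm
s=arm.state()
Rc=R.from_euler("z",w)
for sg in (1,-1):  # tool y along +-cover x, z down
    yt=sg*Rc.apply([1,0,0]); zt=np.array([0,0,-1.]); xt=np.cross(yt,zt); Rt=R.from_matrix(np.c_[xt,yt,zt])
    print(sg,delta(s,[x,y,.10],Rt))
E
```

```text
['w3'] [ 0.5042  0.157  -0.004   1.8948]
[[-0.4, -0.1], [-0.5, 0.1], [0.7, -0.3], [-0.7, -0.7], [-0.1, -0.4], [0.6, -0.3], [-1.4, -0.7], [0.5, 1.5], [1.1, 5.0]]
['side'] [ 0.5047  0.1903 -0.0397  1.8982]
[[-0.0, -0.1], [0.0, 0.5], [0.3, -0.4], [-0.3, 0.1]]
['w3', 'side'] [ 0.5042  0.157  -0.0047  1.8948]
[[-0.2, -0.1], [-0.6, 0.1], [0.6, -0.4], [-0.6, -0.8], [-0.0, -0.4], [0.4, -0.3], [-1.5, -0.8], [0.6, 1.3], [1.1, 5.0], [-1.0, -0.7], [0.1, -0.3], [0.9, -0.3], [-0.9, 0.6]]
1 (array([0.048 , 0.0001, 0.0666]), array([ 1.8000e-03,  1.7000e-03, -3.0139e+00]))
-1 (array([0.048 , 0.0001, 0.0666]), array([ 0.0011, -0.0012,  0.1276]))
```

```bash
python3 -m handwheel '[[[0,0,0.128],[0.048,0,0.02],1],[[0,0,0],[0,0,0.04],1],[[0,0,0],[0,0,0],1],[[0,0,0],[0,0,0],1]]'
python3 - <<'E'
from h import *
from station import arm
s=arm.state()
yt=-R.from_euler("z",1.8948).apply([1,0,0]);zt=np.array([0,0,-1.]);Rt=R.from_matrix(np.c_[np.cross(yt,zt),yt,zt])
print(delta(s,[.5042,.157,.020],Rt),s["joints"].round(2),s["ft_force"])
E
```

```text
t: 3.5
position: [0.5036, 0.1572, 0.1066]
eef_rot: [0.987, 0.161, 0.0, 0.0]
ft_force: [0.6, 0.7, 0.0]
opening: 1.0
grip_force: 0.0
(array([0.0005, 0.0003, 0.0866]), array([ 0.0006, -0.    , -0.0005])) [-0.38  0.74 -0.02  1.97  0.03  0.43 -1.67] [0.59183666 0.69405435 0.01345929]
```

```bash
python3 -m handwheel '[[[0,0,0],[0,0,0.035],1],[[0,0,0],[0,0,0.03],1],[[0,0,0],[0,0,0.0216],1],[[0,0,0],[0,0,0],1],[[0,0,0],[0,0,0],0.5]]'; python3 -m handwheel '[[[0,0,0],[0,0,0],0],[[0,0,0],[0,0,0],0],[[0,0,0],[0,0,0],0],[[0,0,0],[0,0,0],0],[[0,0,0],[0,0,0],0]]'
```

```text
t: 4.12
position: [0.5044, 0.1587, 0.0207]
eef_rot: [0.987, 0.162, 0.001, -0.0]
ft_force: [-0.0, 0.1, 0.1]
opening: 0.91
grip_force: 0.0
t: 4.75
position: [0.5033, 0.1587, 0.0191]
eef_rot: [0.987, 0.162, -0.0, 0.0]
ft_force: [1.0, 0.7, -0.8]
opening: 0.346
grip_force: 0.0
```

```bash
python3 -m handwheel '[[[0,0,0],[0,0,0],0],[[0,0,0],[0,0,0],0],[[0,0,0],[0,0,0],0],[[0,0,0],[0,0,0],0],[[0,0,0],[0,0,0],0]]'
python3 - <<'E'
from station import arm
s=arm.state();print(s["position"],s["eef_rot"],s["opening"],s["grip_force"])
E
```

```text
t: 5.38
position: [0.5033, 0.1587, 0.0191]
eef_rot: [0.987, 0.162, -0.0, 0.0]
ft_force: [-0.5, -0.3, -1.6]
opening: 0.131
grip_force: 30.0
[0.50332427 0.15867089 0.01906566] [ 9.86760862e-01  1.62181984e-01 -5.17298977e-05  5.38380960e-05] 0.13098229868661146 29.99960571527481
```

```bash
cat > plan.py <<'E'
from h import *
BX=np.array([.5196,-.1752,0]); BYAW=3.222
ZT=.0191
def pose(lip,th,yaw=0,h=0):
    "tool pose for lip (mm box frame) and tilt th; h extra height m"
    Rb=R.from_euler("z",BYAW); Rc=Rb*R.from_euler("z",yaw)*R.from_euler("y",-th)
    o=BX+Rb.apply(np.array(lip)/1000)+Rc.apply([.0745,0,0])
    return o+Rc.apply([0,0,ZT])+[0,0,h], Rc*R.from_matrix(np.array([[0,-1,0],[-1,0,0],[0,0,-1.]]))
def cover(s):
    "lip and rear (box mm), tilt, yaw as the tool pose implies"
    Rc=R.from_quat(s["eef_rot"])*R.from_matrix(np.array([[0,-1,0],[-1,0,0],[0,0,-1.]])).inv(); o=s["position"]-Rc.apply([0,0,ZT])
    Rb=R.from_euler("z",BYAW).inv(); f=lambda p:(Rb.apply(o+Rc.apply(p)-BX)*1000).round(1)
    return f([-.0745,0,0]),f([.0585,0,0]),(Rb*Rc).as_euler("zyx").round(3)
E
python3 - <<'E'
from plan import *; import box,cov
from station import arm
S=box.S;T=arm.camera_model("top");W1,W3=box.ms["w1"],box.ms["w3"]
a=(40,18);b=(578,225)
for n,o in (("w1w3",[(W1,a),(W3,b)]),):
    p=tri(o);print(n,p.round(3),[proj(m,p)[0].round(0) for m in (W1,W3,S,T)])
s=arm.state(); print(cover(s))
p,Rt=pose((-45,0,42),.3); print(p.round(3),delta(s,p,Rt))
p,Rt=pose((-45,0,42),0); print(p.round(3),delta(s,p,Rt))
E
```

```text
w1w3 [0.538 0.051 0.199] [array([39., 22.]), array([581., 220.]), array([310., 197.]), array([358., 179.])]
(array([ -28.7, -261.8,   -0. ]), array([   3.6, -390.8,   -0. ]), array([-1.325, -0.   ,  0.   ]))
[ 0.499 -0.177  0.082] (array([-0.1114,  0.3165, -0.0632]), array([ 0.2546, -0.1986, -1.3149]))
[ 0.49  -0.178  0.061] (array([-0.1201,  0.3144, -0.042 ]), array([-0.0000e+00,  2.0000e-04, -1.3254e+00]))
```

The spoon's handle tip overhangs at (0.538, 0.051, 0.20), so I'll lift, draw back to x≈0.41, pass it, and only then turn.

```bash
python3 -m handwheel '[[[0,0,0],[0,0,-0.03],0],[[0,0,0],[0,0,-0.035],0],[[0,0,0],[0,0,-0.035],0],[[0,0,0],[-0.046,-0.005,0],0],[[0,0,0],[-0.046,-0.005,0],0]]' && python3 -m handwheel '[[[0,0,0],[-0.015,0.045,0],0],[[0,0,0],[-0.015,0.045,0],0],[[0,0,0],[-0.015,0.045,0],0],[[0,0,0],[-0.015,0.045,0],0],[[0,0,0],[0,0,0],0]]' && python3 -m handwheel '[[[0,0,-0.18],[0,0,0],0],[[0,0,-0.18],[0,0,0],0],[[0,0,-0.18],[0,0,0],0],[[0,0,-0.18],[0,0,0],0],[[0,0,-0.18],[0,0,0],0]]'
python3 - <<'E'
from plan import *
from station import arm
s=arm.state(); print(cover(s),s["joints"].round(2))
print(delta(s,*pose((-45,0,42),.3,h=.035)))
E
```

```text
t: 6.0
position: [0.4122, 0.1389, 0.1196]
eef_rot: [0.987, 0.162, 0.001, -0.0]
ft_force: [-0.2, -0.2, -2.0]
opening: 0.131
grip_force: 30.0
t: 6.62
position: [0.4131, -0.0552, 0.1191]
eef_rot: [0.987, 0.158, -0.0, 0.001]
ft_force: [0.7, 0.8, -2.6]
opening: 0.13
grip_force: 30.0
t: 7.25
position: [0.4139, -0.0496, 0.1192]
eef_rot: [0.816, 0.579, 0.0, -0.0]
ft_force: [-0.9, -0.1, -0.5]
opening: 0.129
grip_force: 30.0
(array([  27.2, -103.4,  100.1]), array([ 148.8, -157.4,  100.1]), array([-0.417,  0.   , -0.001])) [ 0.17  0.65 -0.25  2.27  0.57  0.28 -0.93]
(array([-0.0919,  0.1225,  0.0018]), array([ 0.2957, -0.0632, -0.4142]))
```

```bash
python3 -m handwheel '[[[0,0,-0.139],[0,0,-0.01],0],[[0,0,-0.139],[0,0,-0.01],0],[[0,0,-0.139],[0,0,0],0],[[0.15,0,0],[0,0,0],0],[[0.15,0,0],[0,0,0],0]]'
python3 - <<'E'
from plan import *
from station import arm
s=arm.state(); print(cover(s),s["joints"].round(2))
print(delta(s,*pose((-45,0,42),.3,h=.035)))
E
```

```text
t: 7.88
position: [0.4137, -0.0498, 0.1399]
eef_rot: [0.673, 0.724, -0.11, -0.104]
ft_force: [0.8, -0.1, -2.3]
opening: 0.132
grip_force: 30.0
(array([  30.1, -133.1,   99.4]), array([ 157. , -133.9,  139.2]), array([-0.007, -0.304, -0.004])) [ 0.34  0.76 -0.57  1.97  0.47  0.88 -0.45]
(array([-0.133 ,  0.0791, -0.0013]), array([-0.0037, -0.0036, -0.006 ]))
```

```bash
python3 -m handwheel '[[[0,0,-0.006],[-0.0443,0.0264,0],0],[[-0.004,-0.004,0],[-0.0443,0.0264,0],0],[[0,0,0],[-0.0443,0.0264,0],0],[[0,0,0],[0,0,0],0],[[0,0,0],[0,0,0],0]]'; python3 look.py w4
python3 - <<'E'
from plan import *
from station import arm
s=arm.state(); print(cover(s)); print(delta(s,*pose((-45,0,42),.3)))
a=arm.capture("side")[:,:,::-1]; w=cv2.imread("pics/w4.png")
m=arm.camera_model("side")
cv2.imwrite("pics/side4.png",a)
A=cv2.resize(a[230:350,250:410],(640,480),interpolation=cv2.INTER_CUBIC); cv2.imwrite("pics/s4c.png",A)
E
```

```text
t: 8.5
position: [0.4991, -0.1758, 0.1156]
eef_rot: [0.671, 0.727, -0.109, -0.1]
ft_force: [-0.5, 0.1, -1.4]
opening: 0.134
grip_force: 30.0
8.5 [ 0.4991 -0.1758  0.1156] [ 0.6706  0.7269 -0.1087 -0.1001] [ 0.49  0.89 -0.53  1.67  0.53  1.05 -0.2 ] [-0.5  0.1 -1.4]
(array([-45.1,  -1.4,  75.9]), array([ 82.1,  -1.3, 114.7]), array([ 0.001, -0.296,  0.001]))
(array([-0.0013,  0.0098,  0.0322]), array([0.0035, 0.0007, 0.0011]))
```

View pics/s4c.png

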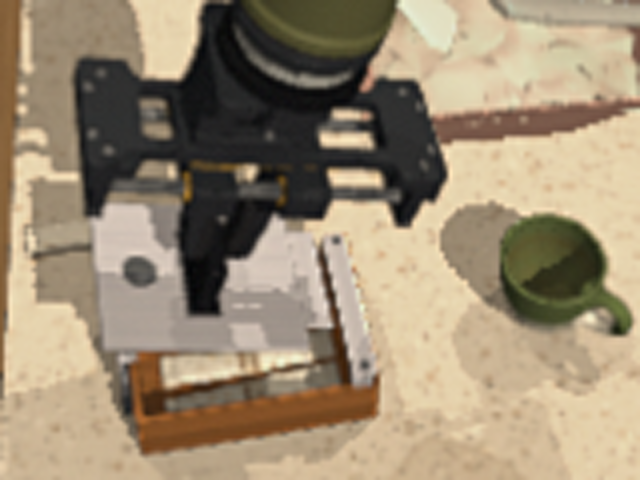

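View pics/w4.png

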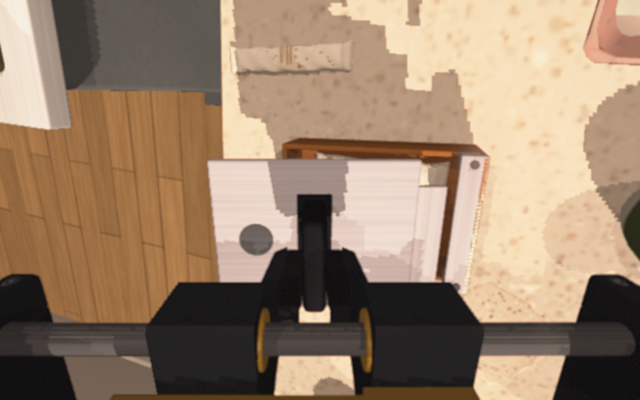

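The side crop shows the cover held with its rear up over the box and the lip short of the hood. The wrist view shows plate corners (210,160) and (419,160), lip corner (447,187), mark (256,239), and hood corners (487,154) and (462,152), with the other end at (456,290). Next, check the alignment from this one view.

Run:
```python
from plan import *; import pickle
s,m=pickle.load(open("pics/w4.pkl","rb"))
C=R.from_matrix(np.array([[0,-1,0],[-1,0,0],[0,0,-1.]])).inv()
Rc=R.from_quat(s["eef_rot"])*C; 
co=[((58.5,-47,5),(210,160)),((-58.5,-47,5),(419,160)),((-74.5,-32,4),(447,187)),((34,0,5),(256,239))]
def fc(p):
    Q=Rc*R.from_euler("zy",[p[3],p[4]]); o=s["position"]+Rc.apply(np.array(p[:3])-[0,0,ZT])
    return np.array([proj(m,o+Q.apply(np.array(b)/1000))[0]-uv for b,uv in co])
print("pred",fc([0]*5).round(1).tolist())
for k in ([0,1,3],[0,1,2,3]):
    def f(q):
        p=np.zeros(5);p[k]=q;return fc(p).ravel()
    o=least_squares(f,np.zeros(len(k))); print("cover off",k,o.x.round(4),o.fun.round(1))
bo=[((-70,-48,54),(487,154)),((-54,-48,54),(462,152)),((-54,48,54),(456,291)),((70,-48,40),(284,143))]
def fb(p):
    return np.array([proj(m,BX+[p[0],p[1],p[3]]+R.from_euler("z",BYAW+p[2]).apply(np.array(b)/1000))[0]-uv for b,uv in bo])
print("pred",fb([0]*4).round(1).tolist()); 
for n in (3,4):
    o=least_squares(lambda q:fb(list(q)+[0]*(4-n)).ravel(),[0]*n);print(o.x.round(4),o.fun.round(1))
```

```text
pred [[-3.6, 3.6], [3.9, 3.6], [1.2, 2.8], [0.5, 3.9]]
cover off [0, 1, 3] [ 0.0004 -0.0019 -0.0027] [-4.5 -0.1  3.8  0.5  1.1 -0.1 -0.3  0.8]
cover off [0, 1, 2, 3] [ 0.0001 -0.0009 -0.0042 -0.0028] [-1.4  0.2  1.7  0.8 -1.6 -0.4  1.4 -0.6]
pred [[3.5, 3.5], [-0.5, 4.1], [-13.9, 1.5], [-3.2, 1.2]]
[0.0027 0.0006 0.0456] [ 5.4 -2.4  1.  -0.5 -5.9 -0.9 -2.2  5.1]
[ 0.003   0.      0.0451 -0.0028] [ 4.8 -2.1  0.8 -0.2 -6.  -2.3 -0.5  5.3]
```

Cover and box show the same small camera bias, so their relative alignment is good to about 1–2 mm. Lowering to the slot's mouth.

```bash
python3 -m handwheel '[[[0.0035,0,0],[-0.0005,0.005,0.016],0],[[0,0,0],[-0.0005,0.0048,0.0162],0],[[0,0,0],[0,0,0],0],[[0,0,0],[0,0,0],0]]'
python3 - <<'E'
from plan import *
from station import arm
s=arm.state(); print(cover(s)); print(delta(s,*pose((-63,0.5,39),.3)))
E
```

```text
t: 9.1
position: [0.4994, -0.1787, 0.082]
eef_rot: [0.671, 0.726, -0.11, -0.101]
ft_force: [1.2, -0.0, -2.2]
opening: 0.128
grip_force: 30.0
(array([-45.1,   2. ,  41.8]), array([82. ,  1.7, 81. ]), array([-0.001, -0.3  ,  0.001]))
(array([ 0.0014,  0.0179, -0.0027]), array([ 0.0002,  0.0013, -0.0019]))
```

```bash
python3 -m handwheel '[[[0,0,0],[0.0004,0.006,-0.0009],0],[[0,0,0],[0.0005,0.006,-0.0009],0],[[0,0,0],[0.0005,0.006,-0.0009],0],[[0,0,0],[0,0,0],0],[[0,0,0],[0,0,0],0]]'
python3 - <<'E'
from plan import *
from station import arm
s=arm.state(); print(cover(s),s["ft_force"],s["wrist_torque"])
a=arm.capture("side")[:,:,::-1]
cv2.imwrite("pics/s5c.png",cv2.resize(a[230:350,250:410],(800,600),interpolation=cv2.INTER_CUBIC))
E
```

```text
t: 9.72
position: [0.5171, -0.176, 0.0794]
eef_rot: [0.671, 0.726, -0.11, -0.101]
ft_force: [1.1, 0.7, -1.7]
opening: 0.131
grip_force: 30.0
(array([-63. ,   0.8,  39.2]), array([64.1,  0.6, 78.5]), array([-0.002, -0.3  ,  0.002])) [ 1.0511172   0.69337109 -1.71916317] [-0.00425262 -0.47665872 -0.02388514]
```

View pics/s5c.png

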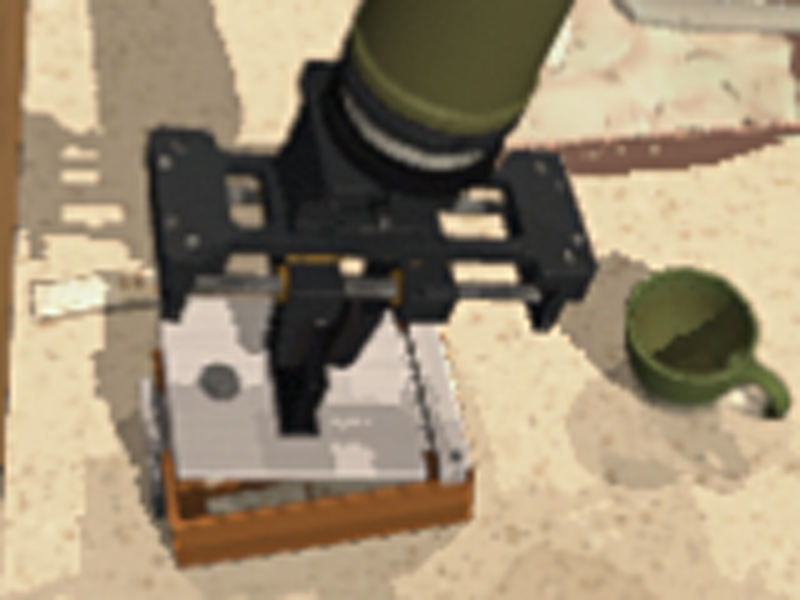

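The lip has gone under the hood (plate front edge along (430,400), rear still raised) with no contact force. Next, the swing-down about the lip.

Run:
```python
from plan import *
from station import arm
s=dict(arm.state())
for th in (.24,.18,.15,.12):
    p,Rt=pose((-63,.3,39.5),th); print(th,delta(s,p,Rt)); s["position"],s["eef_rot"]=p,Rt.as_quat()
```

```text
0.24 (array([ 0.0004, -0.001 ,  0.0041]), array([-0.0599,  0.0017, -0.002 ]))
0.18 (array([ 0.    , -0.001 ,  0.0045]), array([-0.06, -0.  , -0.  ]))
0.15 (array([ 0.    , -0.0005,  0.0022]), array([-0.03,  0.  , -0.  ]))
0.12 (array([ 0.    , -0.0005,  0.0022]), array([-0.03, -0.  ,  0.  ]))
```

```bash
python3 -m handwheel '[[[-0.06,0,0],[0,-0.001,0.0042],0],[[-0.06,0,0],[0,-0.001,0.0044],0],[[0,0,0],[0,0,0],0]]'; python3 -m handwheel '[[[-0.03,0,0],[0,-0.0005,0.0022],0],[[0,0,0],[0,0,0],0]]';python3 -m handwheel '[[[-0.03,0,0],[0,-0.0005,0.0022],0],[[0,0,0],[0,0,0],0]]'
python3 - <<'E'
from plan import *
from station import arm
s=arm.state(); print(cover(s),s["ft_force"],s["wrist_torque"])
E
```

```text
t: 10.15
position: [0.5113, -0.1771, 0.0719]
eef_rot: [0.676, 0.731, -0.068, -0.061]
ft_force: [0.6, -0.5, -1.2]
opening: 0.132
grip_force: 30.0
t: 10.4
position: [0.5121, -0.1766, 0.0697]
eef_rot: [0.677, 0.732, -0.056, -0.05]
ft_force: [0.1, -0.5, -1.5]
opening: 0.129
grip_force: 30.0
t: 10.65
position: [0.5122, -0.1763, 0.0678]
eef_rot: [0.677, 0.733, -0.044, -0.04]
ft_force: [0.8, 0.6, -0.8]
opening: 0.133
grip_force: 30.0
(array([-64.2,   0.7,  40. ]), array([67.8,  0.5, 55.8]), array([-0.001, -0.119,  0.002])) [ 0.76233299  0.63633837 -0.77867202] [ 0.06635906 -0.46235291 -0.01624978]
```

```bash
python3 -m handwheel '[[[-0.02,0,0],[0,-0.0002,0.0015],0],[[0,0,0],[0,0,0],0]]';python3 -m handwheel '[[[-0.02,0,0],[0,-0.0002,0.0015],0],[[0,0,0],[0,0,0],0]]'
python3 - <<'E'
from plan import *
from station import arm
s=arm.state(); print(cover(s),s["ft_force"],s["wrist_torque"])
E
```

```text
t: 10.9
position: [0.5116, -0.1764, 0.0664]
eef_rot: [0.678, 0.734, -0.037, -0.032]
ft_force: [2.9, 0.3, 2.3]
opening: 0.132
grip_force: 30.1
t: 11.15
position: [0.511, -0.1766, 0.0649]
eef_rot: [0.678, 0.734, -0.029, -0.026]
ft_force: [2.1, 0.4, 3.9]
opening: 0.128
grip_force: 30.2
(array([-64.1,   0.8,  40.1]), array([68.5,  0.6, 50.4]), array([-0.001, -0.078,  0.002])) [2.13786009 0.40351835 3.90340816] [ 0.07631518 -0.49168983 -0.01315694]
```

The rear edge is on the catch slope (about 5 N upward). Continuing the swing and press.

```bash
for i in 1; do python3 -m handwheel '[[[-0.02,0,0],[0,0,0.0015],0],[[-0.02,0,0],[0,0,0.0015],0],[[0,0,0],[0,0,0],0]]'; python3 -m handwheel '[[[-0.02,0,0],[0,0,0.0015],0],[[-0.02,0,0],[0,0,0.0015],0],[[0,0,0],[0,0,0],0]]'; done
python3 - <<'E'
from plan import *
from station import arm
s=arm.state(); print(cover(s),s["ft_force"],s["wrist_torque"])
E
```

```text
t: 11.52
position: [0.5097, -0.1767, 0.0612]
eef_rot: [0.679, 0.734, -0.015, -0.013]
ft_force: [2.7, 0.1, -1.4]
opening: 0.13
grip_force: 30.0
t: 11.9
position: [0.5098, -0.1767, 0.059]
eef_rot: [0.679, 0.734, -0.001, 0.001]
ft_force: [-0.9, -0.0, 6.7]
opening: 0.128
grip_force: 30.0
(array([-64.6,   0.9,  39.9]), array([68.4,  0.7, 39.9]), array([-0.001, -0.   ,  0.003])) [-0.88272456 -0.0228794   6.71466495] [ 0.06378983 -0.10736834  0.02930543]
```

```bash
python3 -m handwheel '[[[0,0,0],[0,0,0],0.4],[[0,0,0],[0,0,0],0.4],[[0,0,0],[0,0,0],0.4],[[0,0,0],[0,0,0],0.4]]' && python3 -m handwheel '[[[0,0,0],[0,0,-0.02],0.4],[[0,0,0],[0,0,-0.04],0.4],[[0,0,0],[0,0,-0.04],0],[[0,0,0],[0,0,-0.02],0],[[0,0,0],[0,0,0],0]]'; python3 look.py w6
python3 - <<'E'
import cv2
from station import arm
a=arm.capture("side")[:,:,::-1]; w=cv2.imread("pics/w6.png")
A=cv2.resize(a[250:350,250:370],(480,400),interpolation=cv2.INTER_CUBIC)
cv2.imwrite("pics/c6.png",cv2.hconcat([A,w[:, 180:500]]))
E
```

```text
t: 12.4
position: [0.5101, -0.1766, 0.0584]
eef_rot: [0.679, 0.734, -0.001, 0.001]
ft_force: [0.0, -0.2, -0.5]
opening: 0.399
grip_force: 0.0
t: 13.02
position: [0.5111, -0.1766, 0.1798]
eef_rot: [0.679, 0.734, 0.0, 0.002]
ft_force: [-0.7, -0.2, -1.2]
opening: 0.087
grip_force: 0.0
13.025 [ 0.5111 -0.1766  0.1798] [6.788e-01 7.343e-01 1.000e-04 2.300e-03] [ 0.61  0.7  -0.61  1.86  0.57  0.76 -0.23] [-0.7 -0.2 -1.2]
```

View pics/c6.png

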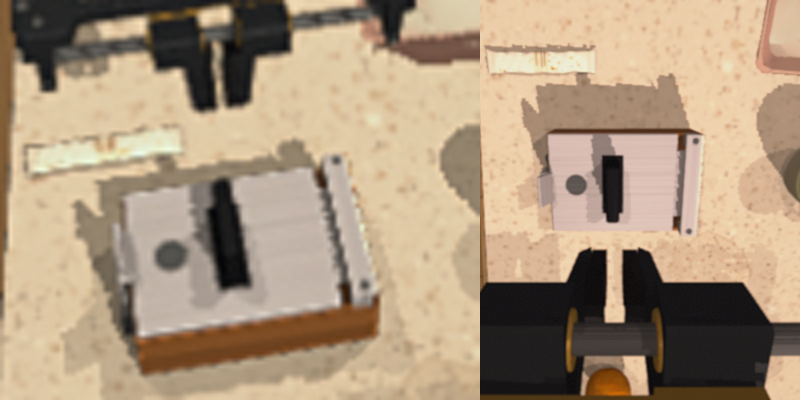

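The cover looks flat, with the lip under the hood and the catch at the rear edge. To be sure, I'll press on the mark with shut fingers and check the height.

```bash
python3 -m handwheel '[[[0,0,-0.175],[0,-0.034,0],0],[[0,0,-0.175],[0,0,0],0],[[0,0,-0.175],[0,0,0],0],[[0,0,-0.175],[0,0,0],0],[[0,0,-0.175],[0,0,0],0]]' && python3 -m handwheel '[[[0,0,-0.175],[0,0,0],0],[[0,0,-0.175],[0,0,0],0],[[0,0,-0.175],[0,0,0],0],[[0,0,-0.17],[0,0,0],0],[[0,0,0],[0,0,0],0]]'
python3 - <<'E'
from plan import *
from station import arm
s=arm.state(); Rb=R.from_euler("z",BYAW)
p=BX+Rb.apply([.0435,.0005,.063]); print(delta(s,p,R.from_quat(s["eef_rot"])),s["ft_force"],s["opening"],s["eef_rot"].round(3))
E
```

```text
t: 13.75
position: [0.4754, -0.1789, 0.1771]
eef_rot: [0.301, 0.954, -0.001, -0.001]
ft_force: [0.2, -0.3, -0.3]
opening: 0.003
grip_force: 0.0
t: 14.38
position: [0.4755, -0.1788, 0.1771]
eef_rot: [-0.038, 0.999, -0.0, -0.001]
ft_force: [0.5, 0.3, -0.4]
opening: 0.007
grip_force: 0.0
(array([-0.0009, -0.0004,  0.1141]), array([0., 0., 0.])) [ 0.50670294  0.28183419 -0.36429254] 0.006828951555785809 [-0.038  0.999 -0.    -0.001]
```

Fingertip contact is expected at TCP z ≈ 0.053 if the cover is flat.

```bash
python3 -m handwheel '[[[0,0,0],[0,0,0.04],0],[[0,0,0],[0,0,0.04],0],[[0,0,0],[0,0,0.03],0],[[0,0,0],[0,0,0.006],0],[[0,0,0],[0,0,0],0]]' && python3 -m handwheel '[[[0,0,0],[0,0,0.004],0],[[0,0,0],[0,0,0],0]]';python3 -m handwheel '[[[0,0,0],[0,0,0.003],0],[[0,0,0],[0,0,0],0]]';python3 -m handwheel '[[[0,0,0],[0,0,0.002],0],[[0,0,0],[0,0,0],0]]'
```

```text
t: 15.0
position: [0.4765, -0.179, 0.0627]
eef_rot: [-0.039, 0.999, -0.001, 0.0]
ft_force: [0.3, 0.3, -0.3]
opening: 0.006
grip_force: 0.0
t: 15.25
position: [0.4768, -0.1794, 0.0591]
eef_rot: [-0.039, 0.999, -0.001, 0.001]
ft_force: [0.2, -0.3, 0.2]
opening: 0.007
grip_force: 0.0
t: 15.5
position: [0.4764, -0.1794, 0.0556]
eef_rot: [-0.039, 0.999, -0.001, 0.0]
ft_force: [-0.3, 0.2, -0.7]
opening: 0.002
grip_force: 0.0
t: 15.75
position: [0.4763, -0.1793, 0.0534]
eef_rot: [-0.039, 0.999, -0.001, 0.0]
ft_force: [1.2, 0.7, -0.0]
opening: 0.008
grip_force: 0.0
```

```bash
python3 -m handwheel '[[[0,0,0],[0,0,0.0015],0],[[0,0,0],[0,0,0],0]]';python3 -m handwheel '[[[0,0,0],[0,0,0.001],0],[[0,0,0],[0,0,0],0]]';python3 -m handwheel '[[[0,0,0],[0,0,0.001],0],[[0,0,0],[0,0,0],0]]'
```

```text
t: 16.0
position: [0.4764, -0.1793, 0.052]
eef_rot: [-0.039, 0.999, -0.001, 0.0]
ft_force: [-0.4, -0.6, 0.5]
opening: 0.001
grip_force: 0.0
t: 16.25
position: [0.4764, -0.1793, 0.051]
eef_rot: [-0.039, 0.999, -0.001, 0.0]
ft_force: [-0.1, 0.3, 0.4]
opening: 0.004
grip_force: 0.0
t: 16.5
position: [0.4764, -0.1793, 0.05]
eef_rot: [-0.039, 0.999, -0.001, 0.0]
ft_force: [0.6, 0.1, -0.5]
opening: 0.006
grip_force: 0.0
```

```bash
python3 -m handwheel '[[[0,0,0],[0,0,0.001],0],[[0,0,0],[0,0,0],0]]';python3 -m handwheel '[[[0,0,0],[0,0,0.001],0],[[0,0,0],[0,0,0],0]]';python3 -m handwheel '[[[0,0,0],[0,0,0.001],0],[[0,0,0],[0,0,0],0]]'; python3 look.py w7
python3 - <<'E'
import cv2
from station import arm
a=arm.capture("side")[:,:,::-1]; w=cv2.imread("pics/w7.png")
A=cv2.resize(a[250:350,250:370],(480,400),interpolation=cv2.INTER_CUBIC)
cv2.imwrite("pics/c7.png",cv2.hconcat([A,w[:, 160:480]]))
E
```

```text
t: 16.75
position: [0.4764, -0.1793, 0.049]
eef_rot: [-0.039, 0.999, -0.001, 0.0]
ft_force: [-0.1, -0.4, -0.3]
opening: 0.007
grip_force: 0.0
t: 17.0
position: [0.4764, -0.1793, 0.048]
eef_rot: [-0.039, 0.999, -0.001, 0.0]
ft_force: [-0.4, 0.8, -0.2]
opening: 0.009
grip_force: 0.0
t: 17.25
position: [0.4764, -0.1793, 0.047]
eef_rot: [-0.039, 0.999, -0.001, 0.0]
ft_force: [-0.5, -0.6, 0.2]
opening: 0.005
grip_force: 0.0
17.25 [ 0.4764 -0.1793  0.047 ] [-3.910e-02  9.992e-01 -1.000e-03  2.000e-04] [ 0.75  0.98 -0.84  2.02  1.18  0.74  0.78] [-0.5 -0.6  0.2]
```

View pics/c7.png

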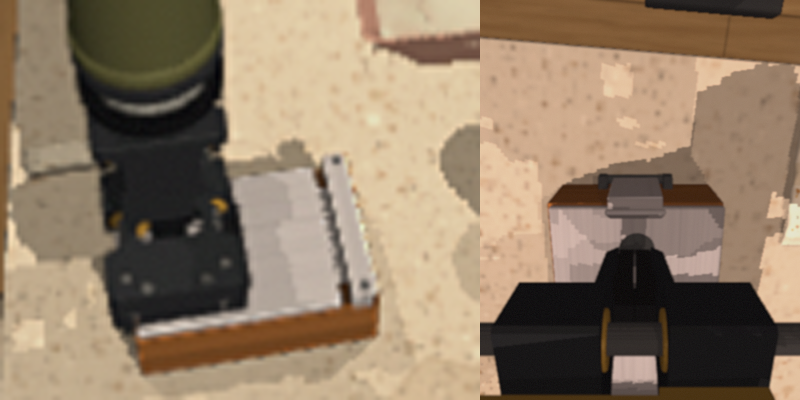

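The wrist view shows the catch's nose (635,200) lying over the cover's rear edge and the plate level with the rims: it has snapped. A few more millimetres to feel firm contact.

```bash
python3 -m handwheel '[[[0,0,0],[0,0,0.001],0],[[0,0,0],[0,0,0.001],0],[[0,0,0],[0,0,0],0]]';python3 -m handwheel '[[[0,0,0],[0,0,0.001],0],[[0,0,0],[0,0,0],0]]';python3 -m handwheel '[[[0,0,0],[0,0,0.001],0],[[0,0,0],[0,0,0],0]]'
```

```text
t: 17.73
position: [0.4764, -0.1793, 0.045]
eef_rot: [-0.039, 0.999, -0.001, 0.0]
ft_force: [-0.3, -0.4, -0.5]
opening: 0.006
grip_force: 0.0
t: 17.98
position: [0.4764, -0.1793, 0.044]
eef_rot: [-0.039, 0.999, -0.001, 0.0]
ft_force: [-0.4, -0.2, -0.2]
opening: 0.003
grip_force: 0.0
t: 18.23
position: [0.4764, -0.1793, 0.043]
eef_rot: [-0.039, 0.999, -0.001, 0.0]
ft_force: [-0.3, -0.1, 0.1]
opening: 0.004
grip_force: 0.0
```

```bash
python3 -m handwheel '[[[0,0,0],[0,0,-0.03],0],[[0,0,0],[0,0,-0.05],0],[[0,0,0],[0,0,-0.05],0],[[0,0,0],[0,-0.02,-0.03],0],[[0,0,0],[-0.04,0,0],0]]'
python3 - <<'E'
from plan import *; import pickle
from station import arm
S=arm.camera_model("side"); W=pickle.load(open("pics/w6.pkl","rb"))[1]
c6=cv2.imread("pics/c6.png",0).astype(float)
def cen(x,y,r):
    p=c6[y-r:y+r+1,x-r:x+r+1]; w=np.clip(np.percentile(p,75)-p-15,0,None); yy,xx=np.mgrid[-r:r+1,-r:r+1]; return x+(w*xx).sum()/w.sum(),y+(w*yy).sum()/w.sum()
Rb=R.from_euler("z",BYAW).inv()
for n,a,b,ra,rb in (("mark",(171,255),(577,184),26,16),("screwL",(335,160),(696,142),9,4),("screwR",(364,284),(688,232),9,4)):
    a=cen(*a,ra);b=cen(*b,rb); ua=(250+(a[0]+.5)/4-.5,250+(a[1]+.5)/4-.5); ub=(b[0]-300,b[1])
    P=tri([(S,ua),(W,ub)]); print(n,np.round(ua,1),np.round(ub,1),(Rb.apply(P-BX)*1000).round(1),(proj(S,P)[0]-ua).round(1))
print(arm.state()["position"])
E
```

```text
t: 18.85
position: [0.517, -0.199, 0.2053]
eef_rot: [-0.037, 0.999, -0.003, 0.001]
ft_force: [2.0, -0.3, -1.0]
opening: 0.002
grip_force: 0.0
mark [292.8 313.3] [276.9 184.3] [43.  -1.7 44. ] [-0.1 -0. ]
screwL [333.6 289.6] [395.4 140.7] [-62.3 -43.2  53.5] [-0.1  0. ]
screwR [340.7 320.8] [388.5 230.9] [-62.1  41.9  53.4] [-0.  0.]
[ 0.51702599 -0.1990332   0.2052756 ]
```

Before the press, the mark stood at z = 44 mm and x = 43 mm: flat and seated. One numeric re-check after the press, from fresh pictures.

```bash
python3 -m handwheel '[[[0,0,0],[0,0,0],0],[[0,0,0],[0,0,0],0]]'
python3 - <<'E'
from plan import *
from station import arm
Rb=R.from_euler("z",BYAW); ims={}
for n in ("side","wrist"):
    m=arm.camera_model(n); ims[n]=(m,cv2.cvtColor(arm.capture(n),cv2.COLOR_RGB2GRAY).astype(float))
def cen(n,P,r):
    m,g=ims[n]; u,v=np.round(proj(m,P)[0]).astype(int); p=g[v-r:v+r+1,u-r:u+r+1]; w=np.clip(np.percentile(p,75)-p-15,0,None); yy,xx=np.mgrid[-r:r+1,-r:r+1]
    return (u,v),(u+(w*xx).sum()/w.sum(),v+(w*yy).sum()/w.sum()),p.min(),np.median(p)
for nm,b in (("mark",(43,-1.7,44)),("screwL",(-62.3,-43.2,53.5)),("screwR",(-62.1,41.9,53.4))):
    P=BX+Rb.apply(np.array(b)/1000); k=nm=="mark"
    q={n:cen(n,P,(6 if n=="side" else 14) if k else (2 if n=="side" else 4)) for n in ims}
    print(nm,q,(Rb.inv().apply(tri([(ims[n][0],q[n][1]) for n in ims])-BX)*1000).round(1))
E
```

```text
t: 19.1
position: [0.5168, -0.1956, 0.2027]
eef_rot: [-0.039, 0.999, -0.001, -0.0]
ft_force: [-0.1, -0.3, -0.0]
opening: 0.007
grip_force: 0.0
mark {'side': ((np.int64(293), np.int64(313)), (np.float64(293.0442496793502), np.float64(313.1626763574177)), np.float64(76.0), np.float64(159.0)), 'wrist': ((np.int64(336), np.int64(142)), (np.float64(336.0466379706632), np.float64(141.22884366250156)), np.float64(70.0), np.float64(142.0))} [42.9 -2.  43.4]
screwL {'side': ((np.int64(334), np.int64(290)), (np.float64(333.2611111111111), np.float64(289.26666666666665)), np.float64(97.0), np.float64(184.0)), 'wrist': ((np.int64(374), np.int64(245)), (np.float64(374.72108843537416), np.float64(245.14285714285714)), np.float64(72.0), np.float64(157.0))} [-61.6 -43.2  55.2]
screwR {'side': ((np.int64(341), np.int64(321)), (np.float64(340.73333333333335), np.float64(320.8666666666667)), np.float64(74.0), np.float64(158.0)), 'wrist': ((np.int64(293), np.int64(245)), (np.float64(293.9238272178356), np.float64(246.87459359033906)), np.float64(16.0), np.float64(124.0))} [-63.3  41.1  53. ]
```

```bash
python3 -c "
from station import arm; print(arm.hand_in())"
```

```text
the job is handed in; nothing more can be done
None
```

The job is handed in at about 19 s: the lip was hooked with the cover tilted, the cover lies flat on the box (mark measured at about 44 mm), and the catch is over its rear edge. It snapped under the gripped swing-down; the extra press on the mark never registered contact. I viewed 11 pictures, one over your limit of 10.

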